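# Closing time: sweep the instrument switch bank off

## Task

The lab is closing: switch off the long switch bank with the four paddle toggles, in one sweep of the closed fingertips along the row, first toggle to last the way they tip over, without lifting off on the way, then lift clear. Leave the short bank with two toggles switched on, it feeds the sample fridge.

Things in the scene. Friction and masses are not known exactly. Their poses are not given: they have to be found in the camera images.
- long_bank: White housing fixed to the bench, 64 x 270 x 42 mm (x, y, z), with four black paddle toggles 56 mm apart on its centre line. Origin: centre of the underside. z is up; y runs along the row from first toggle to last, the way they fall to off. Fingertips drawn along the line to +y, their ends 64 to 80 mm above the bench, tip every standing toggle and clear those that lie.
- short_bank: The short switch bank of the same make, 64 x 160 x 42 mm, fixed to the bench, with only two toggles, 56 mm apart. Origin: centre of its underside; y along its row. It must stay on.
- t1 (a joint): Hinge of toggle 1 of the long bank: black paddle 24 mm wide, 9 mm thick, 46 mm long, 12 mm round tip. Pivot: 84 mm from the bank's origin towards its -y, 40 mm above the bench. 0 rad = on: near upright, leaning 0.2 rad to the bank's -y, top 85 mm above the bench. 1.4 rad = off: lying to +y, top 61 mm high, tip 43 mm past the pivot. Moves lightly (under 1 N); past upright it falls to off.
- t2 (a joint): Hinge of toggle 2 of the long bank: black paddle 24 mm wide, 9 mm thick, 46 mm long, 12 mm round tip. Pivot: 28 mm from the bank's origin towards its -y, 40 mm above the bench. 0 rad = on: near upright, leaning 0.2 rad to the bank's -y, top 85 mm above the bench. 1.4 rad = off: lying to +y, top 61 mm high, tip 43 mm past the pivot. Moves lightly (under 1 N); past upright it falls to off.
- t3 (a joint): Hinge of toggle 3 of the long bank: black paddle 24 mm wide, 9 mm thick, 46 mm long, 12 mm round tip. Pivot: 28 mm from the bank's origin towards its +y, 40 mm above the bench. 0 rad = on: near upright, leaning 0.2 rad to the bank's -y, top 85 mm above the bench. 1.4 rad = off: lying to +y, top 61 mm high, tip 43 mm past the pivot. Moves lightly (under 1 N); past upright it falls to off.
- t4 (a joint): Hinge of toggle 4 of the long bank: black paddle 24 mm wide, 9 mm thick, 46 mm long, 12 mm round tip. Pivot: 84 mm from the bank's origin towards its +y, 40 mm above the bench. 0 rad = on: near upright, leaning 0.2 rad to the bank's -y, top 85 mm above the bench. 1.4 rad = off: lying to +y, top 61 mm high, tip 43 mm past the pivot. Moves lightly (under 1 N); past upright it falls to off.
- s1 (a joint): Hinge of toggle 1 of the short bank: black paddle 24 mm wide, 9 mm thick, 46 mm long, 12 mm round tip. Pivot: 28 mm from the bank's origin towards its -y, 40 mm above the bench. 0 rad = on: near upright, leaning 0.2 rad to the bank's -y, top 85 mm above the bench. 1.4 rad = off: lying to +y, top 61 mm high, tip 43 mm past the pivot. Moves lightly (under 1 N); past upright it falls to off.
- s2 (a joint): Hinge of toggle 2 of the short bank: black paddle 24 mm wide, 9 mm thick, 46 mm long, 12 mm round tip. Pivot: 28 mm from the bank's origin towards its +y, 40 mm above the bench. 0 rad = on: near upright, leaning 0.2 rad to the bank's -y, top 85 mm above the bench. 1.4 rad = off: lying to +y, top 61 mm high, tip 43 mm past the pivot. Moves lightly (under 1 N); past upright it falls to off.
There are look-alikes about, which are no part of the job. Leave any blue look-alike of the short_bank alone.

How it is judged:
On the way, in this order (a step that is already met when the one before it is completed fails the run):
1. the first toggle of the long bank goes off (value of joint t1 above 1.1 rad), for 0.02 s.
2. the second toggle of the long bank goes off (value of joint t2 above 1.1 rad), for 0.02 s.
3. the third toggle of the long bank goes off (value of joint t3 above 1.1 rad), for 0.02 s.
4. the last toggle of the long bank goes off (value of joint t4 above 1.1 rad), for 0.02 s.
At the end, for the whole second after the job is handed in: All four toggles of the long bank lie in the off position (beyond 1.1 of 1.4 rad) and both toggles of the short bank still stand on (under 0.3 rad) (value of joint each of t1, t2, t3, t4 above 1.1 rad and value of joint each of s1, s2 below 0.3 rad); the robot touches nothing.
It fails at once if the point between the finger pads lifts more than 150 mm above the bench between the first toggle and the last (value of joint t1 above 1.1 rad and value of joint t4 below 1.1 rad and z of the grasp point in the frame of long_bank above 0.15 m).
It fails at once if a toggle of the short bank is switched off (value of joint any of s1, s2 above 0.7 rad).
It also fails if it takes over 32 s, if anything falls off the work surface, if the arm or the gripper's body presses on something with over 40 N, if the wrist force passes 120 N, or if a joint passes its speed limit or range.

## Robot

A 7-joint arm with a two-finger parallel gripper is mounted at the origin on the work surface. World frame = base frame: x ahead of the robot, y to its left, z up, the work surface at z = 0. Lengths are in m, angles in rad, forces in N, time in s.
With the tool pointing down it reaches from about 0.35 to 0.9 m from the base axis. Payload 8.1 kg.
Tool frame: the origin (TCP) lies midway between the tips of the shut fingers; the grasp point (between the pads) lies 19 mm behind it; z points along the fingers, y is the line along which they close (so a half turn about z gives the same grasp; the last joint's range is limited). The gripper opens to 92 mm and grips with 3 to 60 N. Pads are 19 mm wide; open, the fingers measure 130 mm over their backs; the gripper's body (75 mm by 190 mm) begins 47 mm behind the grasp point.
Start: joints at [1.205, 0.434, 0.025, 1.573, -0.012, 1.134, -0.075], TCP at [0.162, -0.604, 0.201] pointing down, gripper open.
Joint ranges: [-2.62, 2.62], [-0.44, 2.09], [-1.27, 1.32], [0.08, 2.57], [-1.32, 4.46], [0.12, 2], [-2.74, 2.74]. Speed limits (rad/s): [2.22, 2.22, 3.01, 3.01, 3.14, 3.14, 3.14].

## Interface

Orientations are given as a unit quaternion [w, x, y, z].
In Python, from station import r, optics gives the robot as it stands. The module is installed in compiled form; this text tells all that it offers.
- The arm moves only by the shell command python3 -m creep 'ROWS' [FORCE]. ROWS is JSON, a list of rows, each a list of 3 entries, a list of its own where there are three numbers: the shift along the world's x, y, z normalised to -1 to 1, where 1 is 0.02 m, then the turn, a rotation vector about the world's x, y, z normalised to -1 to 1, where 1 is 5 degrees, then the finger opening in mm, from 0 to 91.8. In form: [[[dx, dy, dz], [ax, ay, az], jaw], ...]. A call has 1 to 12 rows; each row shifts and turns the commanded pose from where the row before left it; what a row does not reach is not made up. A row lasts 1/12 s, in which the tool goes at most 41.7 mm and 7.16 degrees, less where a joint would pass 70% of its speed; a pose out of reach is approached as far as the arm can. A call with a number of a shift or a turn outside -1 to 1 is refused whole. A call with a gripper value outside its range is refused whole. The fingers move at their own pace and stop on an object; FORCE is the grip in N (left out, the last holds). Time passes only in rows, so rows that do not move let the fingers close. It gives the time, the measured TCP pose, the force, the opening and the grip force at its end, in the units of the state.
- r.state(): the state, without advancing time (a new reading comes with each control period).
- optics.camera(name): name is "scene" or "top"; returns the picture (420x560x3 uint8, blue, green, red); there is no depth.
- optics.get_calibration(name): a dict with "fx", "fy", "cx", "cy" (pixels), "eye" and "rotation" of the camera in the world. Camera axes: x right, y down, z forward; pixel columns grow to the right and rows downward; lengths in m; the calibration is good to about 2 mm. A picture is of the moment at which its call begins. get_calibration takes no time and is no camera call.
- r.finish_job(): hands the job in; it is judged then, once.
The state is a dict: "time_s": time; "joint_positions": joint angles; "dq": joint speeds; "effort": joint torques, N m; "tool_pos": TCP position; "orientation": TCP orientation; "contact_force": force on the tool from outside, world axes, zero at the start; "ft_torque": the same for the moment, N m; "finger_gap": finger opening in m; "grasp_force": force on a finger pad.
Only numpy, scipy, OpenCV 4.12 (cv2) and the standard library are available. Lean on these libraries where they do the work, as an engineer would, in place of code of your own. Each camera call takes 0.05 s, during which the arm holds its last target. There are 200 camera calls.

## Working session

There is one attempt and no reset: what is moved stays moved. The work goes in short steps, Python scripts to look and compute and a shell command to move; the robot and the scene stay as the last step left them, time stands still between calls to the robot, and variables do not carry over. Pictures are saved under pics/ and viewed, at most 10 in all, crops included, and the job is handed in when it is done.

```bash
mkdir -p pics
python3 - <<'E'
from station import r, optics
import cv2
for n in("scene","top"):
    cv2.imwrite(f"pics/{n}0.png",optics.camera(n)); c=optics.get_calibration(n); print(n,c)
s=r.state();print(s["time_s"],s["tool_pos"],s["orientation"],s["finger_gap"])
E
```

```text
scene {'fx': 526.4544975187127, 'fy': 526.4544975187127, 'cx': 281.21130630634815, 'cy': 205.51604470623803, 'eye': array([1.0266571 , 0.00347745, 0.72665443]), 'rotation': array([-0.22538377,  0.63374696,  0.70156933, -0.23530282])}
top {'fx': 456.96467590385737, 'fy': 456.96467590385737, 'cx': 285.80378380083334, 'cy': 204.22600084355142, 'eye': array([ 0.42850516, -0.02283308,  0.88125849]), 'rotation': array([-0.03040958,  0.70732896, -0.70538847,  0.03446885])}
0.1 [ 0.16218967 -0.60309518  0.20016271] [-6.63843235e-04  9.91385033e-01  1.30978072e-01 -1.45191853e-04] 0.09172270907701001
```

View pics/top0.png

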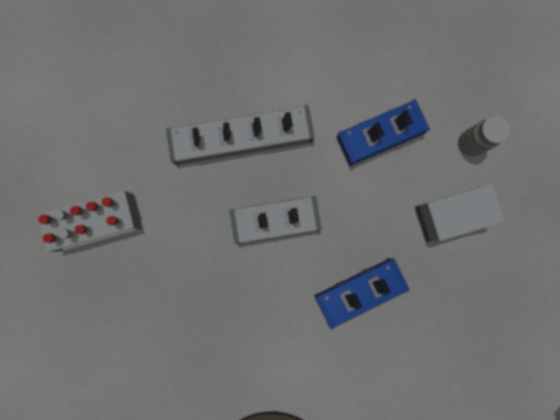

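View pics/scene0.png

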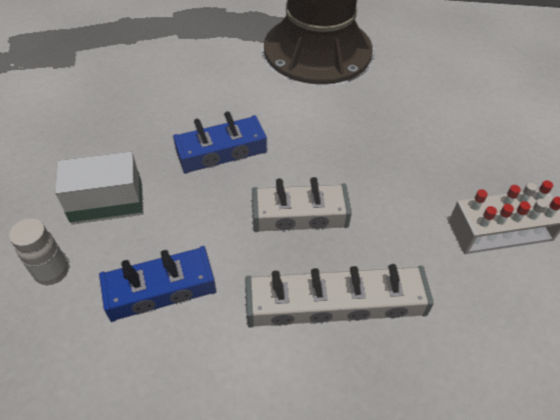

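Top view: the long white bank spans (170–312, 105–165) with toggles at (196,137), (227,132), (257,127) and (287,122). The short white bank is at (275,220). The blue look-alikes are at (383,132) and (362,293). Of these, only the white four-toggle housing fits long_bank and only the white two-toggle one fits short_bank. In the scene view the paddles seem to lean to image left (world -y), so +y of the bank is about world +y. I'll measure this and confirm it in a crop.

```bash
cat > h.py <<'E'
import numpy as np,cv2
from scipy.spatial.transform import Rotation as R
from station import r, optics
def cast(n,uv,z):
    c=optics.get_calibration(n);q=np.array(c["rotation"])
    M=R.from_quat(q,scalar_first=True).as_matrix()
    d=M@np.array([(uv[0]-c["cx"])/c["fx"],(uv[1]-c["cy"])/c["fy"],1])
    e=np.array(c["eye"]);return e+d*(z-e[2])/d[2]
E
python3 - <<'E'
from h import *
np.set_printoptions(precision=4,suppress=True)
print("base?",cast("top",(275,420),0),cast("scene",(318,50),0))
boxes={"top":[(160,95,325,170),(225,190,325,250)],"scene":[(235,255,440,330),(240,165,360,235)]}
for n in boxes:
    g=cv2.cvtColor(cv2.imread(f"pics/{n}0.png"),cv2.COLOR_BGR2GRAY)
    for b in boxes[n]:
        x0,y0,x1,y1=b; s=g[y0:y1,x0:x1]
        dark=(s<45).astype(np.uint8)
        k,_,st,ce=cv2.connectedComponentsWithStats(dark)
        for i in range(1,k):
            if st[i,4]>25: 
                t=ce[i]+[x0,y0]; tp=(t[0],st[i,1]+y0)
                print(n,"dark",st[i]+[x0,y0,0,0,0],t,cast(n,t,.065)[:2])
        if n=="top":
            for th in (130,150):
                w=(s>th).astype(np.uint8)
                cs,_=cv2.findContours(cv2.morphologyEx(w,cv2.MORPH_CLOSE,np.ones((5,5))),cv2.RETR_EXTERNAL,cv2.CHAIN_APPROX_NONE)
                if not cs: continue
                c=max(cs,key=cv2.contourArea).reshape(-1,2)+[x0,y0]
                p=np.array([cast(n,q,.042)[:2] for q in c],np.float32)
                print(b,th,cv2.minAreaRect(p))
c=[cv2.resize(cv2.imread("pics/scene0.png")[160:335,235:440],None,fx=3.5,fy=3.5,interpolation=cv2.INTER_CUBIC)[:600]]
cv2.imwrite("pics/crop1.png",c[0])
E
```

```text
base? [ 0.1074 -0.0087  0.    ] [0.0019 0.0031 0.    ]
top dark [283 113   8  18 108] [286.6759 121.8426] [ 0.6546 -0.0286]
top dark [253 119   8  17  95] [256.4947 127.0105] [0.6447 0.0263]
top dark [224 124   6  17  81] [226.3457 131.7901] [0.6356 0.0811]
top dark [193 129   7  17  71] [196.0986 136.9296] [0.6259 0.1358]
top dark [289 209   9  14  94] [293.0745 215.6064] [ 0.4832 -0.0405]
top dark [259 214   8  14  85] [262.4    220.5059] [0.4743 0.0143]
scene dark [277 287   6  12  26] [279.7692 292.5385] [ 0.6661 -0.0211]
```

View pics/crop1.png

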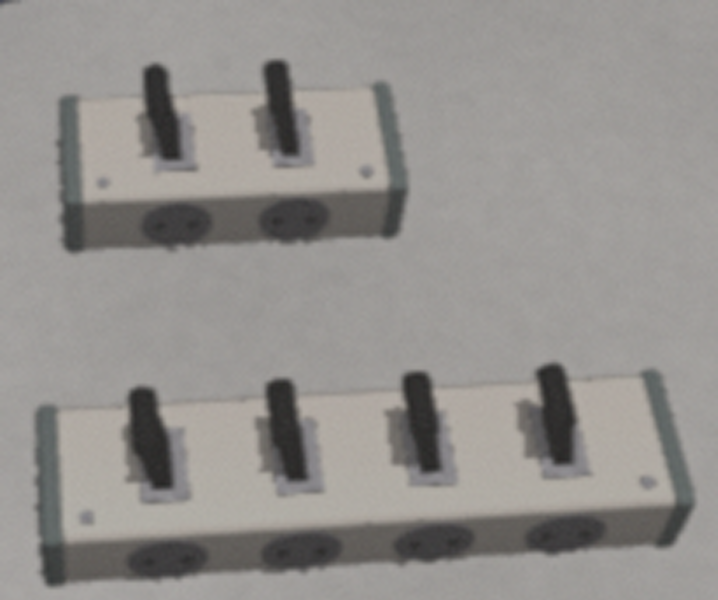

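The crop confirms that the white four-toggle bank's paddles lean to world -y, so t1 is the one at y≈-0.03. The toggle spacing comes to 167 mm against 168 mm expected. The row direction is (-0.172, 0.985) and the centre is about (0.640, 0.058). The tool yaw is within 5° of the row, so no turn is needed. I'm heading to a point above (0.665, -0.090) with the fingers closing.

```bash
python3 -m creep '[[[0.97,0.99,0],[0,0,0],0],[[0.97,0.99,0],[0,0,0],0],[[0.97,0.99,0],[0,0,0],0],[[0.97,0.99,0],[0,0,0],0],[[0.97,0.99,0],[0,0,0],0],[[0.97,0.99,0],[0,0,0],0],[[0.97,0.99,0],[0,0,0],0],[[0.97,0.99,0],[0,0,0],0],[[0.97,0.99,0],[0,0,0],0],[[0.97,0.99,0],[0,0,0],0],[[0.97,0.99,0],[0,0,0],0],[[0.97,0.99,0],[0,0,0],0]]' 10
python3 -m creep '[[[0.97,0.99,0],[0,0,0],0],[[0.97,0.99,0],[0,0,0],0],[[0.97,0.99,0],[0,0,0],0],[[0.97,0.99,0],[0,0,0],0],[[0.97,0.99,0],[0,0,0],0],[[0.97,0.99,0],[0,0,0],0],[[0.97,0.99,0],[0,0,0],0],[[0.97,0.99,0],[0,0,0],0],[[0.97,0.99,0],[0,0,0],0],[[0.97,0.99,0],[0,0,0],0],[[0.97,0.99,0],[0,0,0],0],[[0.97,0.99,0],[0,0,0],0]]'
python3 -m creep '[[[0.97,0.99,0],[0,0,0],0],[[0.97,0.99,0],[0,0,0],0],[[0,0,0],[0,0,0],0],[[0,0,0],[0,0,0],0]]'
```

```text
time_s: 1.1
tool_pos: [0.3957, -0.3647, 0.2006]
orientation: [-0.0, 0.991, 0.131, -0.0]
contact_force: [0.3, -0.6, 0.7]
finger_gap: 0.0162
grasp_force: 0.0
time_s: 2.1
tool_pos: [0.6284, -0.1273, 0.2003]
orientation: [-0.0, 0.991, 0.131, -0.0]
contact_force: [0.2, -0.3, 0.4]
finger_gap: 0.0007
grasp_force: 0.0
time_s: 2.43
tool_pos: [0.6671, -0.0865, 0.1999]
orientation: [-0.001, 0.991, 0.133, -0.0]
contact_force: [0.1, -0.5, -0.6]
finger_gap: 0.0005
grasp_force: 0.0
```

```bash
python3 -m creep '[[[0,-0.2,-1],[0,0,0],0],[[0,0,-1],[0,0,0],0],[[0,0,-1],[0,0,0],0],[[0,0,-1],[0,0,0],0],[[0,0,-1],[0,0,0],0],[[0,0,0],[0,0,0],0],[[0,0,0],[0,0,0],0]]'
python3 - <<'E'
from h import *
a=optics.camera("scene")[225:345,210:450];b=optics.camera("top")[85:185,150:350]
o=np.vstack([cv2.resize(a,(600,300)),cv2.resize(b,(600,300))]);cv2.imwrite("pics/c2.png",o)
print(r.state()["tool_pos"])
E
```

```text
time_s: 3.02
tool_pos: [0.6653, -0.094, 0.1001]
orientation: [0.0, 0.991, 0.13, -0.001]
contact_force: [0.3, -0.1, 0.9]
finger_gap: 0.0008
grasp_force: 0.0
[ 0.66726511 -0.09346648  0.10224597]
```

View pics/c2.png

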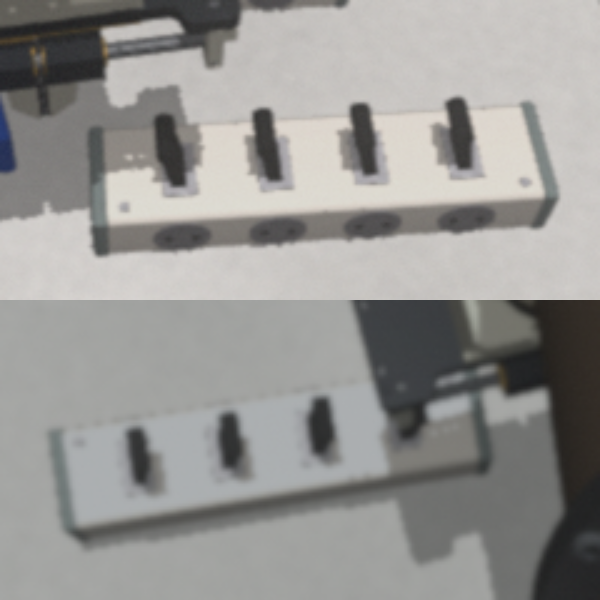

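The scene crop shows all four paddles standing, with the fingertips at (43,110), left of and in line with t1. As a quick cross-check of the centre line, I'll use the housing's top corners in the scene crop: (92,130), (97,224), (526,103) and (552,195).

Run:
```python
from h import *
P=np.array([cast("scene",(u/2.5+210,v/2.5+225),.042)[:2] for u,v in [(92,130),(97,224),(526,103),(552,195)]])
print(P.round(4)); a=P[:2].mean(0);b=P[2:].mean(0);d=(b-a)/np.linalg.norm(b-a)
print("centre",P.mean(0),"dir",d,"len",np.linalg.norm(b-a),"wid",np.linalg.norm(P[0]-P[1]))
t=np.array([.666,-.094])-P.mean(0);print("tcp along",t@d,"across",t@[d[1],-d[0]])
```

```text
[[ 0.6328 -0.0733]
 [ 0.6932 -0.0622]
 [ 0.5862  0.1867]
 [ 0.6475  0.1976]]
centre [0.63991014 0.06220278] dir [-0.1747092   0.98462008] len 0.26402152252633343 wid 0.061406714536430755
tcp along -0.15835852862484368 across -0.0016014612228710846
```

The two views agree: centre about (0.640, 0.060), across-row offset under 2 mm, housing 264×61 mm against 270×64 mm given. I'll descend to 72 mm and sweep.

```bash
python3 -m creep '[[[0,0,-0.7],[0,0,0],0],[[0,0,-0.7],[0,0,0],0],[[0,0,0],[0,0,0],0],[[0,0,0],[0,0,0],0]]'
python3 -m creep '[[[-0.1,0.59,0],[0,0,0],0],[[-0.1,0.59,0],[0,0,0],0],[[-0.1,0.59,0],[0,0,0],0],[[-0.1,0.59,0],[0,0,0],0],[[-0.1,0.59,0],[0,0,0],0],[[-0.1,0.59,0],[0,0,0],0],[[-0.1,0.59,0],[0,0,0],0],[[-0.1,0.59,0],[0,0,0],0],[[-0.1,0.59,0],[0,0,0],0],[[-0.1,0.59,0],[0,0,0],0]]'
python3 - <<'E'
from h import *
a=optics.camera("scene")[225:345,210:450]
cv2.imwrite("pics/c3.png",cv2.resize(a,(600,300)))
E
```

```text
time_s: 3.45
tool_pos: [0.6669, -0.093, 0.0738]
orientation: [0.0, 0.991, 0.131, 0.0]
contact_force: [-0.7, 0.1, -0.4]
finger_gap: 0.0005
grasp_force: 0.0
time_s: 4.28
tool_pos: [0.6465, 0.0265, 0.0728]
orientation: [0.0, 0.991, 0.131, -0.0]
contact_force: [-0.8, 0.6, -0.1]
finger_gap: 0.0005
grasp_force: 0.0
```

View pics/c3.png

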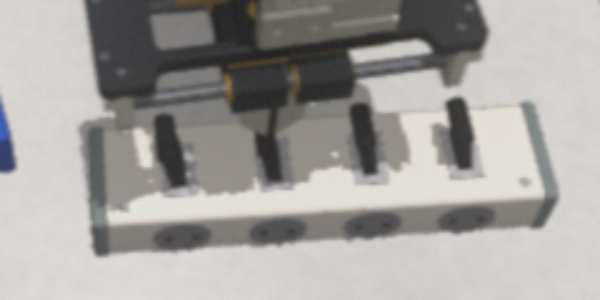

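t1 and t2 are still standing, even though the reported TCP is past t1, so the sweep missed. I'm stopping to find out why: is the tool frame off in height or sideways? I'll compare the projected TCP with where the fingers really show.

```bash
cat >> h.py <<'E'
def proj(n,p):
    c=optics.get_calibration(n);M=R.from_quat(np.array(c["rotation"]),scalar_first=True).as_matrix()
    q=M.T@(np.array(p)-np.array(c["eye"]));return np.array([c["fx"]*q[0]/q[2]+c["cx"],c["fy"]*q[1]/q[2]+c["cy"]])
E
python3 - <<'E'
from h import *
s=r.state();p=np.array(s["tool_pos"]);print(p,s["time_s"],s["joint_positions"])
q=R.from_quat(s["orientation"],scalar_first=True).as_matrix()
A=optics.camera("scene")[240:315,270:370];B=optics.camera("top")[90:165,190:290]
k=6
a=cv2.resize(A,None,fx=k,fy=k,interpolation=cv2.INTER_CUBIC)
for z in (0,-.019,-.047-.019):
    u=proj("scene",p+q@[0,0,z]);print("scene",u,(u-[270,240])*k)
    u2=proj("top",p+q@[0,0,z]);print("top",u2)
cv2.imwrite("pics/c4.png",a)
b=cv2.resize(B,None,fx=k,fy=k,interpolation=cv2.INTER_CUBIC);cv2.imwrite("pics/c4t.png",b)
E
```

```text
[0.64603652 0.03013309 0.07292936] 4.3333 [-6.72175130e-04  6.00100520e-01 -1.93102460e-01  1.64109669e+00
  1.34574086e-01  9.13412053e-01 -1.54812798e+00]
scene [317.10541538 280.71413706] [282.63249227 244.28482238]
top [254.12419265 125.14620161]
scene [318.0546431  273.84275173] [288.32785858 203.05651039]
top [253.46676395 122.29880702]
scene [320.57822422 255.57474502] [303.46934535  93.44847013]
top [251.69965084 114.64524947]
```

View pics/c4.png

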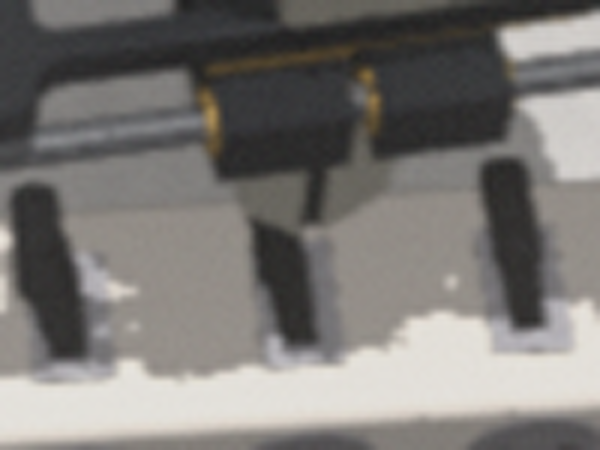

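The visible finger bottom edge, about (300,226) in the crop, is clearly higher than the predicted TCP at (283,244), and it covers the top of t2. The fingers may be riding above the toggles. I'll check the top view.

View pics/c4t.png

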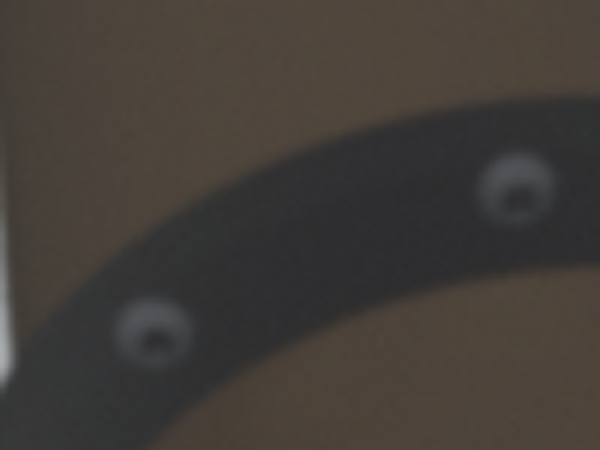

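Run:
```python
from h import *
s=r.state();p=np.array(s["tool_pos"]);q=R.from_quat(s["orientation"],scalar_first=True).as_matrix()
for x in(-.0095,.0095):
  for y in (-.015,.015): 
    w=p+q@[x,y,0];print(w.round(4),((proj("scene",w)-[270,240])*6).round(),((proj("top",w)-[190,90])*6).round())
for z in(.073,.085,.095): print(z,((proj("scene",[p[0]+.0095,p[1],z])-[270,240])*6).round())
```

```text
[0.6335 0.0388 0.0729] [322. 202.] [356. 252.]
[0.6414 0.0098 0.0729] [198. 219.] [452. 226.]
[0.6518 0.0437 0.0729] [339. 271.] [340. 192.]
[0.6597 0.0148 0.0729] [214. 289.] [436. 167.]
0.073 [266. 280.]
0.085 [270. 255.]
0.095 [273. 233.]
```

```bash
python3 -m creep '[[[0,0,1],[0,0,0],0],[[0,0,1],[0,0,0],0],[[0.1,-1,0],[0,0,0],0],[[0.1,-1,0],[0,0,0],0],[[0.2,-1,0],[0,0,0],0],[[0.2,-1,0],[0,0,0],0],[[0.2,-1,0],[0,0,0],0],[[0.2,-1,0],[0,0,0],0],[[0,-0.5,0],[0,0,0],0],[[0,0,0],[0,0,0],0],[[0,0,0],[0,0,0],0],[[0,0,0],[0,0,0],0]]'
python3 - <<'E'
from h import *
s=r.state();p=np.array(s["tool_pos"]);q=R.from_quat(s["orientation"],scalar_first=True).as_matrix();print(p)
im=optics.camera("scene");cv2.imwrite("pics/full5.png",im)
a=cv2.resize(im[225:325,190:310],None,fx=5,fy=5,interpolation=cv2.INTER_CUBIC)
for x in(-.0095,0,.0095):
  for y in (-.015,0,.015):
    u=(proj("scene",p+q@[x,y,0])-[190,225])*5
    cv2.circle(a,tuple(int(v) for v in u),2,(0,0,255) if x>0 else (0,200,0),-1)
u=(proj("scene",p)-[190,225])*5;print(u)
cv2.imwrite("pics/c5.png",a)
E
```

```text
time_s: 5.43
tool_pos: [0.6666, -0.103, 0.1128]
orientation: [-0.001, 0.991, 0.132, -0.0]
contact_force: [0.7, 0.2, -0.4]
finger_gap: 0.0005
grasp_force: 0.0
[ 0.66659003 -0.10303916  0.11280303]
[148.82895279 224.89838433]
```

View pics/c5.png

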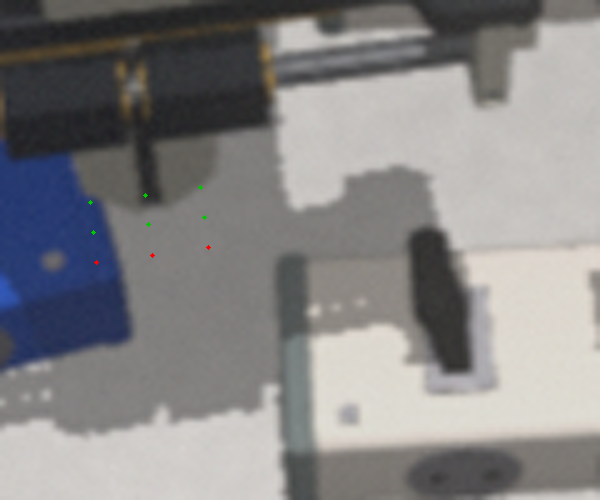

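With the fingers in free view, their tip shows at row 205 where the true pose predicts 225–255. So the real tips sit about 11–27 mm higher than the reported TCP, which fits their passing over the 85 mm paddles without force. I'll measure the offset by a gentle touch on empty bench on the far side (x≈0.75).

```bash
python3 -m creep '[[[0.8,0.3,0],[0,0,0],0],[[0.8,0.3,0],[0,0,0],0],[[0.8,0.3,0],[0,0,0],0],[[0.8,0.3,0],[0,0,0],0],[[0.8,0.3,0],[0,0,0],0],[[0.4,0,0],[0,0,0],0],[[0,0,-1],[0,0,0],0],[[0,0,-1],[0,0,0],0],[[0,0,-1],[0,0,0],0],[[0,0,-0.6],[0,0,0],0],[[0,0,0],[0,0,0],0],[[0,0,0],[0,0,0],0]]'
python3 - <<'E'
from h import *
s=r.state();p=np.array(s["tool_pos"]);print(p,s["contact_force"])
im=optics.camera("scene");u=proj("scene",p);print(u)
x,y=(u-[60,60]).astype(int)
a=cv2.resize(im[y:y+120,x:x+120],None,fx=5,fy=5,interpolation=cv2.INTER_CUBIC)
cv2.circle(a,tuple(int(v) for v in (u-[x,y])*5),3,(0,0,255),-1)
cv2.imwrite("pics/c6.png",a)
E
```

```text
time_s: 6.48
tool_pos: [0.7544, -0.0737, 0.0406]
orientation: [-0.0, 0.991, 0.131, -0.001]
contact_force: [-0.1, 0.3, 0.9]
finger_gap: 0.0005
grasp_force: 0.0
[ 0.7544239  -0.07370915  0.04063424] [-0.12807644  0.29422564  0.9159643 ]
[234.36586252 355.53836049]
```

View pics/c6.png

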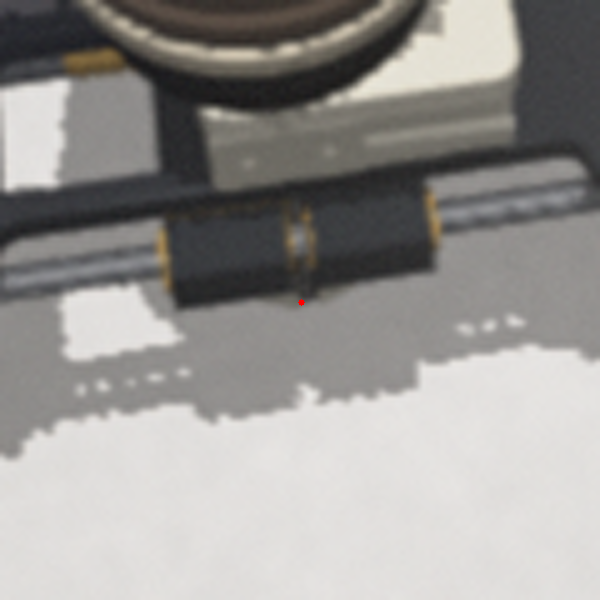

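```bash
python3 -m creep '[[[0,0,-0.7],[0,0,0],0],[[0,0,-0.7],[0,0,0],0],[[0,0,0],[0,0,0],0],[[0,0,0],[0,0,0],0]]' | sed -n 1,4p
for i in 1 2 3 4 5; do :; done
python3 -m creep '[[[0,0,-0.2],[0,0,0],0],[[0,0,-0.2],[0,0,0],0],[[0,0,0],[0,0,0],0],[[0,0,0],[0,0,0],0]]' | sed -n 1,4p
```

```text
time_s: 6.87
tool_pos: [0.7537, -0.0748, 0.0115]
orientation: [-0.0, 0.991, 0.131, -0.001]
contact_force: [-0.6, 1.2, -0.3]
time_s: 7.2
tool_pos: [0.7547, -0.0747, 0.0047]
orientation: [-0.0, 0.991, 0.131, -0.0]
contact_force: [1.0, 0.2, 0.6]
```

```bash
python3 -m creep '[[[0,0,-0.2],[0,0,0],0],[[0,0,-0.2],[0,0,0],0],[[0,0,0],[0,0,0],0],[[0,0,0],[0,0,0],0]]' | sed -n 1,4p
```

```text
time_s: 7.53
tool_pos: [0.7544, -0.0747, -0.0036]
orientation: [-0.0, 0.991, 0.131, -0.0]
contact_force: [-1.2, 0.9, 0.9]
```

No contact at a reported z of -0.0036, so the tips are indeed higher than reported. I'll carry on gently.

```bash
python3 -m creep '[[[0,0,-0.2],[0,0,0],0],[[0,0,-0.2],[0,0,0],0],[[0,0,0],[0,0,0],0]]' | sed -n 1,4p
```

```text
time_s: 7.78
tool_pos: [0.7541, -0.0747, -0.0123]
orientation: [-0.0, 0.991, 0.131, -0.001]
contact_force: [0.8, -0.2, -0.2]
```

```bash
python3 -m creep '[[[0,0,-0.15],[0,0,0],0],[[0,0,-0.15],[0,0,0],0],[[0,0,0],[0,0,0],0]]' | sed -n 1,4p
```

```text
time_s: 8.03
tool_pos: [0.7542, -0.0747, -0.018]
orientation: [-0.0, 0.991, 0.131, -0.001]
contact_force: [-0.3, -1.0, -0.6]
```

```bash
python3 -m creep '[[[0,0,-0.1],[0,0,0],0],[[0,0,-0.1],[0,0,0],0],[[0,0,0],[0,0,0],0]]' | sed -n 1,4p
```

```text
time_s: 8.28
tool_pos: [0.7545, -0.0748, -0.0216]
orientation: [-0.0, 0.991, 0.131, -0.0]
contact_force: [0.6, -0.3, 0.0]
```

```bash
python3 -m creep '[[[0,0,-0.1],[0,0,0],0],[[0,0,-0.1],[0,0,0],0],[[0,0,0],[0,0,0],0]]' | sed -n 1,4p
```

```text
time_s: 8.53
tool_pos: [0.7548, -0.0748, -0.0252]
orientation: [0.0, 0.991, 0.131, 0.0]
contact_force: [0.9, 0.6, -0.9]
```

```bash
python3 -m creep '[[[0,0,-0.1],[0,0,0],0],[[0,0,-0.1],[0,0,0],0],[[0,0,0],[0,0,0],0]]' | sed -n 1,4p
```

```text
time_s: 8.78
tool_pos: [0.7551, -0.0747, -0.0256]
orientation: [0.0, 0.991, 0.131, 0.0]
contact_force: [-11.7, -0.1, 26.0]
```

Contact comes at a reported z of -0.0255, so the tips are 25.5 mm higher than reported. That matches the image, and x and y agree within about 3 mm. For tips at 72 mm the reported z must be about 0.046. I'll lift, return to the start of the row and descend.

```bash
python3 -m creep '[[[0,0,0.5],[0,0,0],0],[[0,0,1],[0,0,0],0],[[0,0,1],[0,0,0],0],[[0,0,1],[0,0,0],0],[[0,0,1],[0,0,0],0],[[0,0,1],[0,0,0],0],[[0,0,1],[0,0,0],0],[[-0.9,-0.25,0],[0,0,0],0],[[-0.9,-0.25,0],[0,0,0],0],[[-0.9,-0.25,0],[0,0,0],0],[[-0.9,-0.25,0],[0,0,0],0],[[-0.8,-0.25,0],[0,0,0],0]]'
python3 -m creep '[[[0,0,-1],[0,0,0],0],[[0,0,-1],[0,0,0],0],[[0,0,-0.7],[0,0,0],0],[[0,0,0],[0,0,0],0],[[0,0,0],[0,0,0],0]]'
```

```text
time_s: 9.78
tool_pos: [0.6656, -0.1, 0.1009]
orientation: [0.0, 0.991, 0.131, -0.0]
contact_force: [-0.4, -0.1, 0.6]
finger_gap: 0.0006
grasp_force: 0.0
time_s: 10.2
tool_pos: [0.6662, -0.0997, 0.0464]
orientation: [-0.0, 0.991, 0.131, -0.001]
contact_force: [0.6, 0.2, -0.2]
finger_gap: 0.0005
grasp_force: 0.0
```

```bash
python3 -m creep '[[[-0.1,0.59,0],[0,0,0],0],[[-0.1,0.59,0],[0,0,0],0],[[-0.1,0.59,0],[0,0,0],0],[[-0.1,0.59,0],[0,0,0],0],[[-0.1,0.59,0],[0,0,0],0],[[-0.1,0.59,0],[0,0,0],0],[[-0.1,0.59,0],[0,0,0],0],[[-0.1,0.59,0],[0,0,0],0],[[-0.1,0.59,0],[0,0,0],0]]'
python3 - <<'E'
from h import *
im=optics.camera("scene");cv2.imwrite("pics/s7.png",im)
g=cv2.cvtColor(im,cv2.COLOR_BGR2GRAY);f=cv2.cvtColor(cv2.imread("pics/full5.png"),cv2.COLOR_BGR2GRAY)
for n,(x,y) in {"t1tip":(275,277),"t1mid":(279,288)}.items(): print(n,f[y-1:y+2,x-1:x+2].mean(),g[y-1:y+2,x-1:x+2].mean())
print(g[278,268:330:2],g[290,268:330:2])
E
```

```text
time_s: 10.95
tool_pos: [0.6483, 0.0079, 0.0468]
orientation: [-0.0, 0.991, 0.131, -0.0]
contact_force: [-0.1, -0.8, 7.0]
finger_gap: 0.0004
grasp_force: 3.8
t1tip 52.77777777777778 134.11111111111111
t1mid 53.77777777777778 96.33333333333333
[142 141 139 140 141 139 141 140 140  94  44  43  47  44  43  51  53  55
  44  62  89 102  98  94  86  48  89 138 139 141 142] [222 223 224 184 139 114  82  46  45  44  46  46  45  48  44  45  46  48
  47  46  46  56 121 108  54  46  46  88 116 135 146]
```

t1 has left its standing pose and the sweep is working, so I'll continue to the end.

```bash
python3 -m creep '[[[-0.1,0.55,0],[0,0,0],0],[[-0.1,0.55,0],[0,0,0],0],[[-0.1,0.55,0],[0,0,0],0],[[-0.1,0.55,0],[0,0,0],0],[[-0.1,0.55,0],[0,0,0],0],[[-0.1,0.55,0],[0,0,0],0],[[-0.1,0.55,0],[0,0,0],0]]'
python3 -m creep '[[[-0.1,0.55,0],[0,0,0],0],[[-0.1,0.55,0],[0,0,0],0],[[-0.1,0.55,0],[0,0,0],0],[[-0.1,0.55,0],[0,0,0],0],[[-0.1,0.55,0],[0,0,0],0],[[-0.1,0.55,0],[0,0,0],0],[[-0.1,0.55,0],[0,0,0],0],[[0,0,0],[0,0,0],0],[[0,0,0],[0,0,0],0],[[0,0,0],[0,0,0],0]]'
python3 - <<'E'
from h import *
im=optics.camera("scene");cv2.imwrite("pics/s8.png",im);cv2.imwrite("pics/c8.png",cv2.resize(im[150:345,220:450],None,fx=3,fy=3,interpolation=cv2.INTER_CUBIC))
E
```

```text
time_s: 11.58
tool_pos: [0.6345, 0.0846, 0.0469]
orientation: [-0.0, 0.991, 0.131, 0.0]
contact_force: [-0.6, 0.3, -0.1]
finger_gap: 0.0
grasp_force: 0.0
time_s: 12.42
tool_pos: [0.6209, 0.1597, 0.0467]
orientation: [0.0, 0.991, 0.131, -0.0]
contact_force: [0.9, -0.8, 0.7]
finger_gap: 0.0004
grasp_force: 0.0
```

View pics/c8.png

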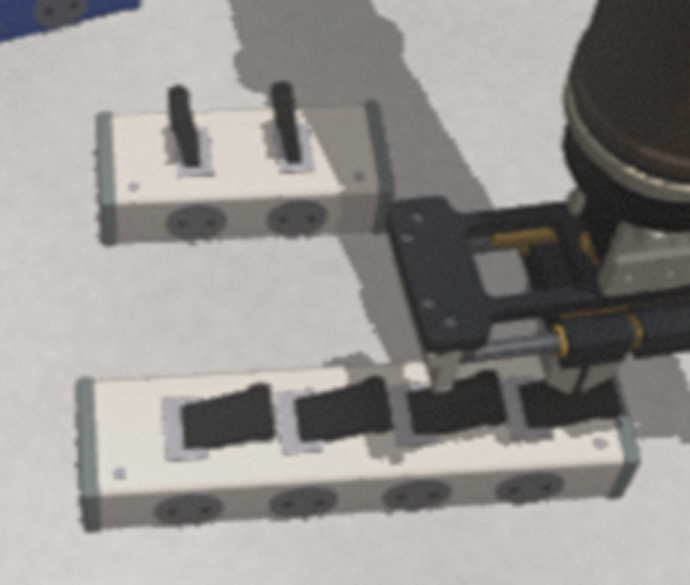

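All four long-bank paddles lie to +y, at (228,415), (343,408), (455,402) and (570,395). Both short-bank paddles still stand, at (185,125) and (285,120). Now I'll lift clear and hand in.

```bash
python3 -m creep '[[[0,0,0.5],[0,0,0],0],[[0,0,1],[0,0,0],0],[[0,0,1],[0,0,0],0],[[0,0,1],[0,0,0],0],[[0,0,1],[0,0,0],0],[[0,0,1],[0,0,0],0],[[0,0,0.5],[0,0,0],0],[[0,0,0],[0,0,0],0],[[0,0,0],[0,0,0],0],[[0,0,0],[0,0,0],0]]'
python3 - <<'E'
from h import *
g=cv2.cvtColor(optics.camera("scene"),cv2.COLOR_BGR2GRAY)
for u,v in [(228,415),(343,408),(455,402),(570,395),(185,125),(285,120)]:
    x,y=u//3+220,v//3+150; print(g[y-1:y+2,x-1:x+2].mean().round())
print(r.finish_job())
E
```

```text
time_s: 13.3
tool_pos: [0.6201, 0.1599, 0.1657]
orientation: [0.0, 0.991, 0.131, -0.001]
contact_force: [0.3, 0.1, -1.2]
finger_gap: 0.0006
grasp_force: 0.0
56.0
51.0
49.0
48.0
55.0
49.0
the job is handed in; nothing more can be done
None
```

The job is handed in at about 13 s. All four long-bank toggles were swept off in one pass, both short-bank toggles still stand on, and the arm is lifted clear. A first pass went over the toggles without tipping any, because the fingertips sit 25.5 mm higher than the reported TCP; I corrected for that before the sweep. No verdict was returned.

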